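# Sweep the offcuts off the filing board into the catch tray

### The job

With the closed fingers, sweep the three small steel offcuts (hexagonal, square and oblong) across the filing board and over its edge, so that all three drop into the catch tray that stands against the board's side. Only push them, do not pick them up; leave the finished bushing standing where it is on the board, and do not disturb the file or the jar.

Things in the scene. Friction and masses are not known exactly. Their poses are not given: they have to be found in the camera images.
- board: Fixed filing board: a square block 260 x 260 mm, 50 mm high, with a flat black rubber top. Its sides are plain, without a lip. Origin: centre of its underside, on the bench; x and y run along its sides, z up. Its yaw varies by up to 0.25 rad.
- tray: Fixed open aluminium catch tray, 260 mm (along its x) x 110 mm (along its y), 30 mm high, walls and floor 4 mm. It stands on the bench with its long side against either the board's +y or the board's -y side (this varies), 2 mm from it and parallel to it, so its rim is 20 mm below the board's top. Origin: centre of its underside.
- rest: Fixed low wooden file rest, block 200 x 90 mm with two raised cross bars, 45 mm high in all, on the side of the board opposite to the tray. Origin: centre of its underside. The file lies on it.
- hex_center (a point): Offcut of hexagonal steel bar, 22 mm across flats, 14 mm high, about 46 g, loose. Lies flat on the board. Point: its centre, half-way up. Its yaw is any.
- square_center (a point): Offcut of square steel bar, 20 x 20 mm, 14 mm high, about 44 g, loose. Lies flat on the board. Point: its centre, half-way up. Its yaw is any.
- strip_center (a point): Offcut of flat steel bar, 36 mm (along its x) x 16 mm, 12 mm high, about 54 g, loose. Lies flat on the board. Point: its centre, half-way up. Its yaw is any.
- hex: The hexagonal offcut; origin: centre of its underside.
- square: The square offcut; origin: centre of its underside.
- strip: The oblong offcut; origin: centre of its underside.
- bushing: Finished steel bushing standing loose on the board among the offcuts, to be left alone: flange 36 mm in diameter and 8 mm high at the foot, above it a 25 mm diameter barrel, 45 mm high in all, 220 g. Origin: centre of its underside.
- file: Flat file with a wooden handle, 275 mm long over all, lying loose along the x of the file rest, to be left alone; its highest point is about 51 mm above the bench. Origin: near its middle, 30 mm from the handle's ferrule end towards the tip and 16 mm below its axis; x points to the tip.
- jar: Closed amber glass jar, 60 mm in diameter, 75 mm high, loose on the bench to the left of the board and whatever stands beside it, to be left alone. Origin: centre of its underside.
Things that resemble listed ones, but are neither listed nor needed, are in the scene too. What is shaped like the strip but pink is not meant. Leave any purple look-alike of the hex alone.

How it is judged:
By the outcome, as a careful person would: the job done as asked, in the order asked, and still so for the second after the job is handed in, with the robot touching nothing.
It also fails if it takes over 72 s, if anything falls off the work surface, if the arm or the gripper's body presses on something with over 40 N, if the wrist force passes 120 N, or if a joint passes its speed limit or range.

### The arm

A 6-joint arm with a two-finger parallel gripper is mounted at the origin on the work surface. World frame = base frame: x ahead of the robot, y to its left, z up, the work surface at z = 0. Lengths are in m, angles in rad, forces in N, time in s.
With the tool pointing down it reaches from about 0.25 to 0.725 m from the base axis. Payload 4 kg.
Tool frame: the origin (TCP) lies midway between the tips of the shut fingers; the grasp point (between the pads) lies 19 mm behind it; y points along the fingers, x is the direction in which the jaws open and shut, and the axes are right-handed (so a half turn about y gives the same grasp; the last joint's range is limited). The gripper opens to 85 mm and grips with 20 to 120 N. Pads are 22 mm wide; open, the fingers measure 114 mm over their backs; the gripper's body (76 mm by 85 mm) begins 54 mm behind the grasp point. The pads swing forward as they close: fully open they stand 13 mm farther back than shut.
Start: joints at [-1.109, 0.241, 0.005, 1.335, 0, 1.571], TCP at [0.223, -0.448, 0.231] pointing down, gripper open.
Joint ranges: [-2.72, 2.72], [-1.05, 1.87], [-1.09, 1.28], [-1.99, 2.15], [-1.42, 1.44], [-3.14, 3.14]. Speed limits (rad/s): [2.79, 2.79, 3.14, 3.14, 3.14, 3.14].

### API

Orientations are given as a unit quaternion [x, y, z, w].
In Python, from workcell import bot gives the robot as it stands. The module is installed in compiled form; this text tells all that it offers.
- The arm moves only by the shell command python3 -m inch 'ROWS'. ROWS is text: rows parted by semicolons, each of 7 numbers parted by spaces: the turn, a rotation vector about the tool's x, y, z in degrees, then the shift along the tool's x, y, z in mm, then the closure, from 0 (fully open) to 1 (shut). In form: ax ay az dx dy dz fingers; .... A call has 1 to 12 rows; each row shifts and turns the commanded pose from where the row before left it, along the tool's axes as they then stand; what a row does not reach is not made up. A row lasts 1/8 s, in which the tool goes at most 62.5 mm and 10.7 degrees, less where a joint would pass 70% of its speed; a pose out of reach is approached as far as the arm can. A call with a gripper value outside its range is refused whole. The fingers move at their own pace and stop on an object; the grip force is fixed at half the most. Time passes only in rows, so rows that do not move let the fingers close. It gives the time, the measured TCP pose, the force and the opening at its end, in the units of the state.
- bot.get_obs(): the state, without advancing time (a new reading comes with each control period).
- bot.camera(name): name is "scene" or "top" or "wrist"; returns a dict with "color" (480x640x3 uint8, blue, green, red), "fx", "fy", "cx", "cy" (pixels), "extrinsics" (4x4, takes a point from world to camera coordinates). Camera axes: x right, y up, looking along -z (the intrinsics and any distortion apply to the point x, -y, -z); pixel columns grow to the right and rows downward; lengths in m; the calibration is good to about 2 mm. A picture is of the moment at which its call begins. There is no depth.
- bot.job_done(): hands the job in, once; it reports no verdict.
Trained networks look in the newest picture that a camera, given by its name, has taken for a name from the list of things; names that differ only in an ending like _2 or _b are one class to them, and where a whole thing is asked for, a point or a joint stands for the part that bears it (a point fixed in the world has none). Each returns a list of dicts, best first, with "conf" (0 to 1); they miss things now and then, are a little off and sometimes report something else, mostly with a low value. They report only what shows in the picture. A call takes as long as a camera call. They do not tell look-alikes from the thing itself.
- bot.look_for(name, camera): "extent" ([left, top, right, bottom] in pixels, round what is visible of it).
- bot.cut_out(name, camera): "region" (480x640 bool, what is visible of it) and "extent" ([left, top, right, bottom] in pixels, round what is visible of it).
- bot.spot_point(name, camera): "point" ([column, row] in pixels: a listed point, or the origin of a listed thing).
The state is a dict: "clock": time; "joint_pos": joint angles; "joint_vel": joint speeds; "tau": joint torques, N m; "eef_pos": TCP position; "tool_rot": TCP orientation; "ft_force": force on the tool from outside, world axes, zero at the start; "ft_torque": the same for the moment, N m; "grip_width": finger opening in m.
Only numpy, scipy, OpenCV 4.12 (cv2) and the standard library are available. Lean on these libraries where they do the work, as an engineer would, in place of code of your own. Each camera call takes 0.05 s, during which the arm holds its last target.

## Working session

There is one attempt and no reset: what is moved stays moved. The work goes in short steps, Python scripts to look and compute and a shell command to move; the robot and the scene stay as the last step left them, time stands still between calls to the robot, and variables do not carry over. Pictures are saved under pics/ and viewed, and the job is handed in when it is done.

```bash
mkdir -p pics; python3 - <<'E'
from workcell import bot
import cv2
o=bot.get_obs()
print(o['clock'],o['eef_pos'],o['tool_rot'],o['grip_width'])
for c in ['scene','top']:
    d=bot.camera(c); cv2.imwrite(f'pics/{c}0.png',d['color']); print(c,d['fx'],d['fy'],d['cx'],d['cy'],d['extrinsics'].round(4).tolist(), [k for k in d])
    for n in ['hex_center','square_center','strip_center','bushing','board','tray','jar','file']:
        print(n,[(r['conf'],r['point']) for r in bot.spot_point(n,c)][:4])
E
```

```text
0.0 [ 0.22250999 -0.44706413  0.23040558] [-0.60076191  0.3729435  -0.37167933  0.60154198] 0.08528277430398748
scene 445.29923680007767 445.29923680007767 320.5929228271441 234.43278744385108 [[-0.7079, 0.7062, -0.0105, 0.2851], [-0.4855, -0.4758, 0.7334, 0.2281], [0.513, 0.5243, 0.6797, -1.1623], [0.0, 0.0, 0.0, 1.0]] ['color', 'fx', 'fy', 'cx', 'cy', 'extrinsics']
hex_center [(0.54, [279.5, 215.0]), (0.52, [348.7, 218.7]), (0.17, [192.6, 230.0])]
square_center [(0.7, [283.2, 217.0]), (0.58, [190.7, 226.8])]
strip_center [(0.68, [248.4, 191.6]), (0.46, [285.7, 173.5]), (0.44, [308.5, 188.9])]
bushing [(0.92, [241.7, 223.2])]
board [(0.55, [246.7, 243.0])]
tray [(0.93, [190.3, 204.8])]
jar [(0.7, [313.9, 284.1]), (0.64, [442.1, 389.8])]
file [(0.82, [316.1, 282.3]), (0.17, [192.1, 230.5])]
top 494.7781402986416 494.7781402986416 310.41445537989955 239.94330063350628 [[-0.0241, -0.9996, -0.0128, 0.118], [0.9923, -0.0255, 0.1215, -0.5246], [-0.1218, -0.0097, 0.9925, -0.8124], [0.0, 0.0, 0.0, 1.0]] ['color', 'fx', 'fy', 'cx', 'cy', 'extrinsics']
hex_center [(0.73, [298.5, 228.2]), (0.56, [383.7, 255.5]), (0.5, [341.9, 336.0])]
square_center []
strip_center [(0.81, [470.5, 341.9]), (0.71, [450.9, 254.9]), (0.63, [427.2, 341.8])]
bushing [(0.74, [404.5, 216.9])]
board []
tray [(0.89, [510.3, 214.9]), (0.62, [440.3, 168.8])]
jar [(0.57, [138.9, 232.3]), (0.31, [381.5, 258.6])]
file [(0.74, [300.1, 225.7])]
```

View pics/top0.png

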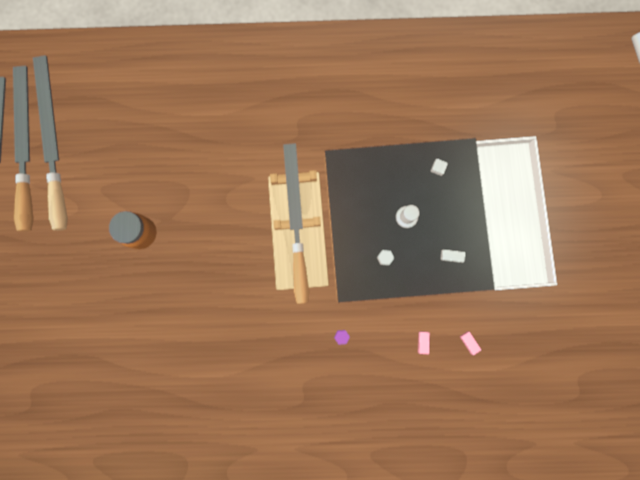

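View pics/scene0.png

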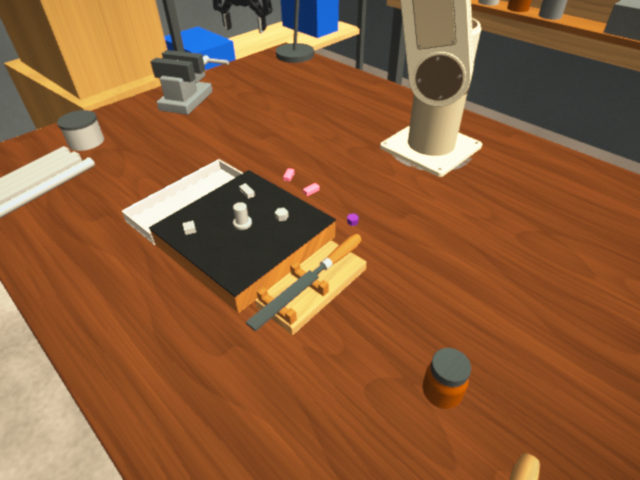

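The top view shows the hex at (385,257), the square at (439,167), the strip at (453,256) and the bushing at (407,216). The tray is to the right, on the −y side. The look-alikes lie on the bench: a purple hex at (342,338) and pink strips at (424,343) and (471,343). The grey ones on the board are the ones I want. Next I'll measure them and look at a close crop.

```bash
cat > h.py <<'E'
import numpy as np, cv2
from scipy.spatial.transform import Rotation as R
def ray(d,u,v,z):
    E=d['extrinsics']; Rm=E[:3,:3]; t=E[:3,3]
    c=-Rm.T@t; r=Rm.T@np.array([(u-d['cx'])/d['fx'],-(v-d['cy'])/d['fy'],-1])
    return c+r*(z-c[2])/r[2]
E
python3 - <<'E'
from workcell import bot
from h import *
d=bot.camera('top'); im=d['color']
g=cv2.cvtColor(im,cv2.COLOR_BGR2GRAY)
print('corners',[ray(d,u,v,.05)[:2].round(4).tolist() for u,v in [(326,151),(476,139),(494,289),(339,301)]])
print('traycorn',[ray(d,u,v,.03)[:2].round(4).tolist() for u,v in [(536,137),(555,285)]])
for n,b in dict(hex=(370,245,402,272),square=(425,152,455,182),strip=(435,240,470,270),bush=(390,200,425,235)).items():
    s=g[b[1]:b[3],b[0]:b[2]]; m=(s>110).astype(np.uint8)
    c=max(cv2.findContours(m,0,1)[0],key=cv2.contourArea)
    M=(c[:,0]+[b[0],b[1]])
    z=.064 if n!='strip' else .062
    if n=='bush':z=.055
    w=np.array([ray(d,u,v,z)[:2] for u,v in M])
    r=cv2.minAreaRect((w*1000).astype(np.float32)); print(n,[np.round(x,1) for x in r], w.mean(0))
cv2.imwrite('pics/crop1.png',cv2.resize(im[120:310,310:570],None,fx=3,fy=3,interpolation=2))
o=bot.get_obs(); print(R.from_quat(o['tool_rot']).as_matrix().round(3))
d2=bot.camera('scene')
for n,(u,v),z in [('hex',(281,215),.057),('sq',(190,228),.057),('strip',(247,190),.057),('bush',(242,225),.05)]: print(n,ray(d2,u,v,z).round(3))
E
```

```text
corners [[0.6778, 0.0744], [0.6917, -0.1822], [0.4362, -0.1952], [0.4228, 0.0601]]
traycorn [[0.6989, -0.2937], [0.4407, -0.3051]]
hex [array([492.3, -16.6]), array([26.1, 26.2]), np.float64(87.5)] [ 0.49201123 -0.01688325]
square [array([ 641.1, -112.8]), array([23.3, 26.9]), np.float64(65.7)] [ 0.64118424 -0.11266452]
strip [array([ 492.2, -127.4]), array([41. , 20.3]), np.float64(81.4)] [ 0.49221123 -0.12727232]
bush [array([560.4, -58.3]), array([37.9, 41.6]), np.float64(12.7)] [ 0.56127886 -0.05792486]
[[ 0.446  0.     0.895]
 [-0.895 -0.     0.446]
 [ 0.    -1.    -0.   ]]
hex [ 0.494 -0.018  0.057]
sq [ 0.642 -0.114  0.057]
strip [ 0.491 -0.131  0.057]
bush [ 0.563 -0.056  0.05 ]
```

View pics/crop1.png

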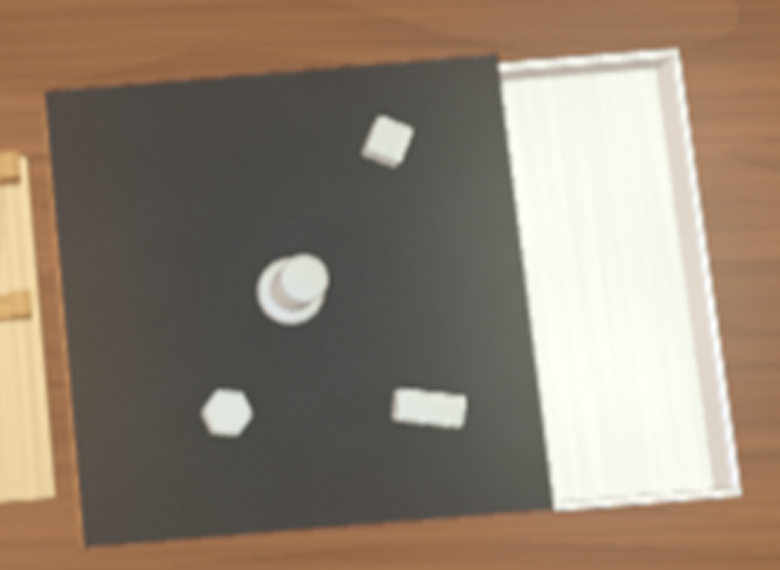

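```bash
python3 -m inch '0 -10 0 0 0 0 1; 0 -10 0 0 0 0 1; 0 -10 0 0 0 0 1; 0 -10 0 0 0 0 1; 0 -10 0 0 0 0 1; 0 -5 0 0 0 0 1'; python3 -m inch '0 0 0 27.5 0 51 1; 0 0 0 27.5 0 51 1; 0 0 0 27.5 0 51 1; 0 0 0 27.5 0 51 1; 0 0 0 27.5 0 51 1; 0 0 0 27.5 0 51 1; 0 0 0 27.5 0 51 1; 0 0 0 27.5 0 51 1;0 0 0 0 0 0 1'
cat > st.py <<'E'
from workcell import bot
from h import *
def st():
    o=bot.get_obs(); m=R.from_quat(o['tool_rot']).as_matrix()
    print('t',round(o['clock'],2),'p',o['eef_pos'].round(4),'xhead',np.degrees(np.arctan2(m[1,0],m[0,0])).round(1),'ydown',m[:,1].round(3),'w',round(o['grip_width'],4),'F',o['ft_force'].round(1))
    return o,m
E
python3 - <<'E'
from st import *
st()
d=bot.camera('wrist'); cv2.imwrite('pics/w1.png',d['color'])
d=bot.camera('top'); cv2.imwrite('pics/t1.png',d['color'])
E
```

```text
clock: 1.75
eef_pos: [0.2228, -0.4476, 0.2313]
tool_rot: [-0.705, 0.051, -0.051, 0.705]
ft_force: [-0.6, -0.7, 0.4]
grip_width: 0.0003
clock: 2.88
eef_pos: [0.5028, -0.0736, 0.231]
tool_rot: [-0.705, 0.05, -0.051, 0.706]
ft_force: [0.1, -1.0, -0.0]
grip_width: -0.0002
t 2.88 p [ 0.5028 -0.0736  0.231 ] xhead -8.2 ydown [ 0.001  0.001 -1.   ] w -0.0002 F [ 0.1 -1.  -0. ]
```

View pics/w1.png

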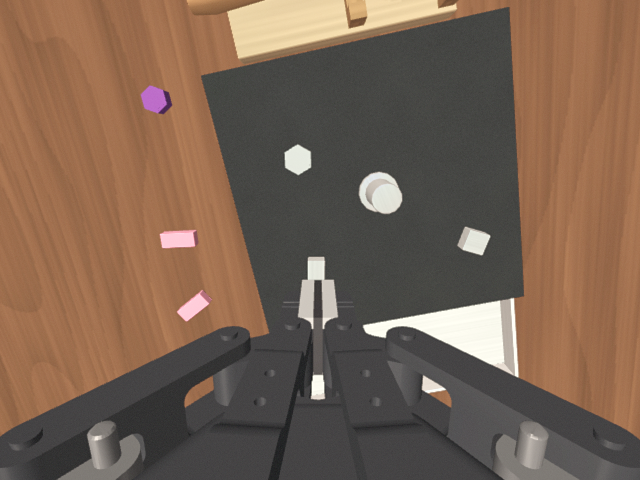

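View pics/t1.png

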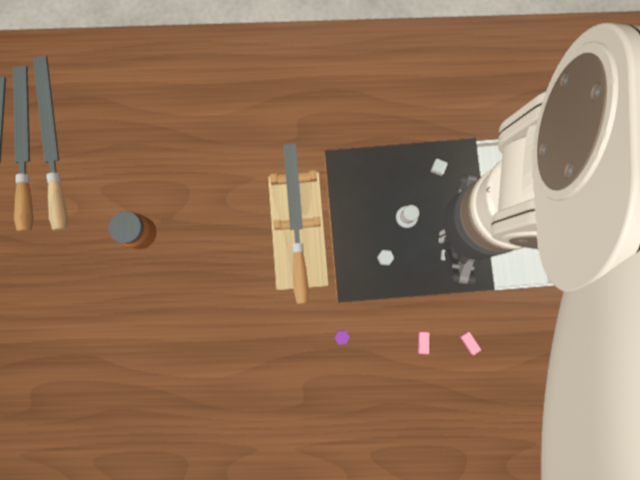

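The wrist view shows the strip ahead of the fingers at (316,268), in line with them at column 318. The hex is at (298,160), the bushing at (381,194) and the square at (474,241), all clear of this push. I'll descend behind the strip.

```bash
python3 -m inch '0 0 0 0 45 0 1; 0 0 0 0 45 0 1; 0 0 0 0 45 0 1; 0 0 0 0 30 0 1; 0 0 0 0 11 0 1; 0 0 0 0 0 0 1'
python3 - <<'E'
from st import *
st()
d=bot.camera('wrist'); cv2.imwrite('pics/w2.png',d['color'])
d=bot.camera('scene'); cv2.imwrite('pics/s2.png',cv2.resize(d['color'][120:330,100:380],None,fx=2.8,fy=2.8))
E
```

```text
clock: 3.72
eef_pos: [0.5004, -0.0778, 0.0554]
tool_rot: [0.705, -0.054, 0.053, -0.705]
ft_force: [0.1, -0.2, 1.1]
grip_width: -0.0003
t 3.73 p [ 0.5004 -0.0778  0.0554] xhead -8.6 ydown [-0.001 -0.    -1.   ] w -0.0003 F [ 0.1 -0.2  1.1]
```

View pics/w2.png

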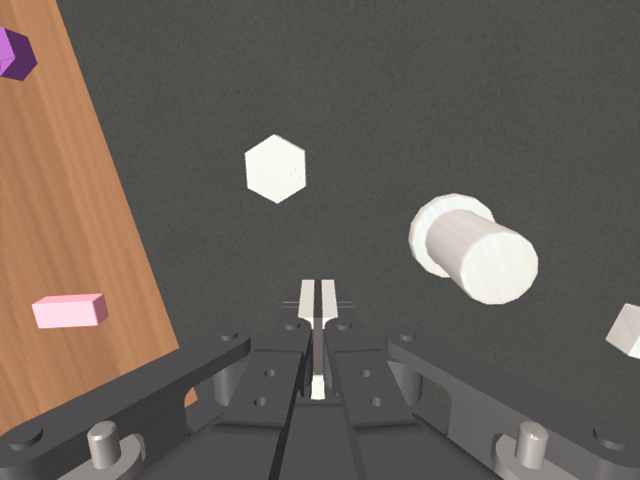

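View pics/s2.png

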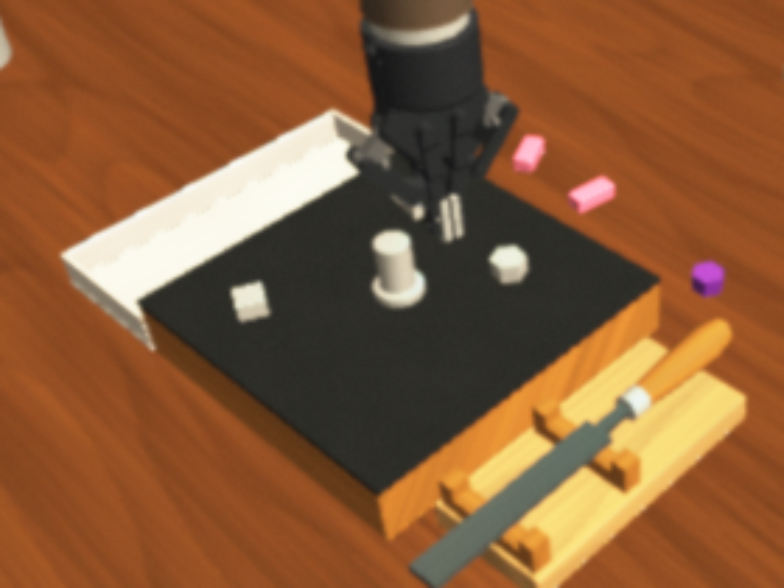

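The scene crop shows the fingers about to push the strip at about (405,208), away from the bushing at (397,280).

```bash
python3 -m inch '0 0 0 0 0 -10 1; 0 0 0 0 0 -14 1; 0 0 0 0 0 -14 1; 0 0 0 0 0 -14 1; 0 0 0 0 0 -14 1; 0 0 0 0 0 -14 1; 0 0 0 0 0 -14 1; 0 0 0 0 0 -14 1; 0 0 0 0 0 -14 1; 0 0 0 0 0 -14 1; 0 0 0 0 0 -10 1;0 0 0 0 0 0 1'
python3 - <<'E'
from st import *
st()
d=bot.camera('wrist'); cv2.imwrite('pics/w3.png',d['color'])
d=bot.camera('scene'); cv2.imwrite('pics/s3.png',cv2.resize(d['color'][120:330,100:380],None,fx=2.8,fy=2.8))
E
```

```text
clock: 5.32
eef_pos: [0.4791, -0.2219, 0.0553]
tool_rot: [-0.705, 0.053, -0.053, 0.705]
ft_force: [0.1, -0.6, 0.2]
grip_width: 0.0002
t 5.33 p [ 0.4791 -0.2219  0.0553] xhead -8.6 ydown [ 0.  0. -1.] w 0.0002 F [ 0.1 -0.6  0.2]
```

View pics/s3.png

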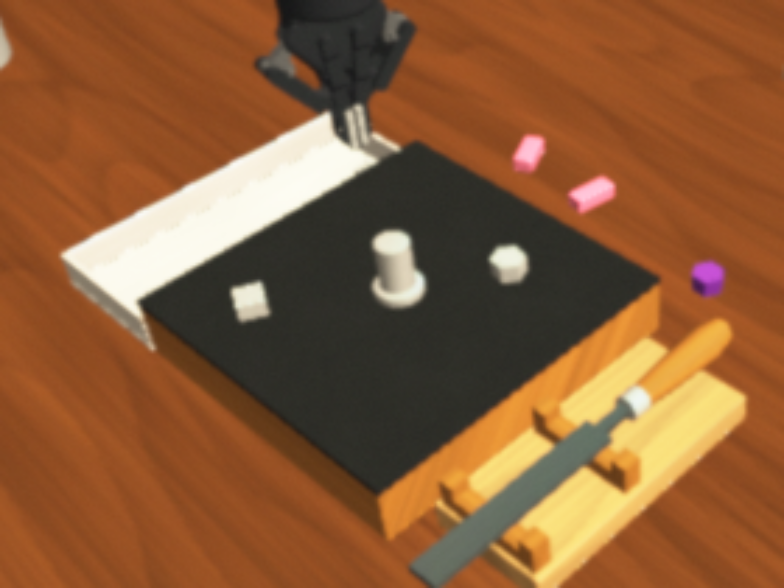

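View pics/w3.png

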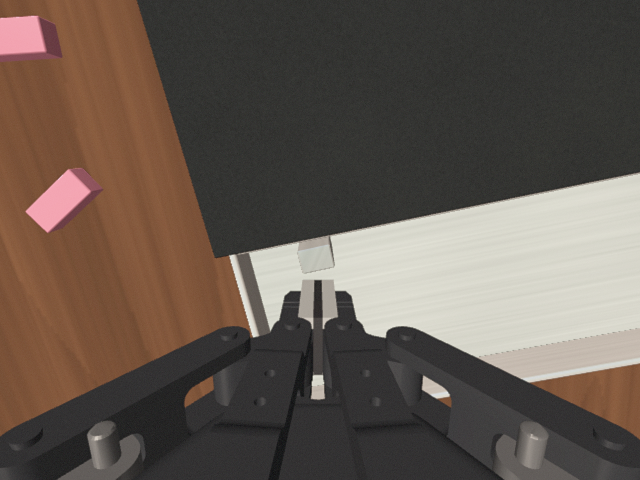

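The strip is off the board and in the tray, but it seems to stand against the near wall at about (315,255). I'll lift and look again.

```bash
python3 -m inch '0 0 0 0 -40 0 1; 0 0 0 0 -50 -15 1; 0 0 0 0 -40 -20 1; 0 0 0 0 0 0 1'
python3 - <<'E'
from st import *
o,m=st()
d=bot.camera('wrist'); cv2.imwrite('pics/w4.png',d['color'])
d2=bot.camera('scene'); cv2.imwrite('pics/s4.png',cv2.resize(d2['color'][130:230,120:320],None,fx=4,fy=4,interpolation=2))
print('wrist cam E', d['extrinsics'].round(3).tolist())
E
```

```text
clock: 5.92
eef_pos: [0.4764, -0.2575, 0.1894]
tool_rot: [0.706, -0.05, 0.056, -0.704]
ft_force: [0.2, 0.5, -0.0]
grip_width: 0.0001
t 5.92 p [ 0.4764 -0.2575  0.1894] xhead -8.6 ydown [ 0.007 -0.004 -1.   ] w 0.0001 F [ 0.2  0.5 -0. ]
wrist cam E [[0.989, -0.149, 0.008, -0.51], [0.146, 0.953, -0.267, 0.199], [0.032, 0.265, 0.964, -0.285], [0.0, 0.0, 0.0, 1.0]]
```

View pics/w4.png

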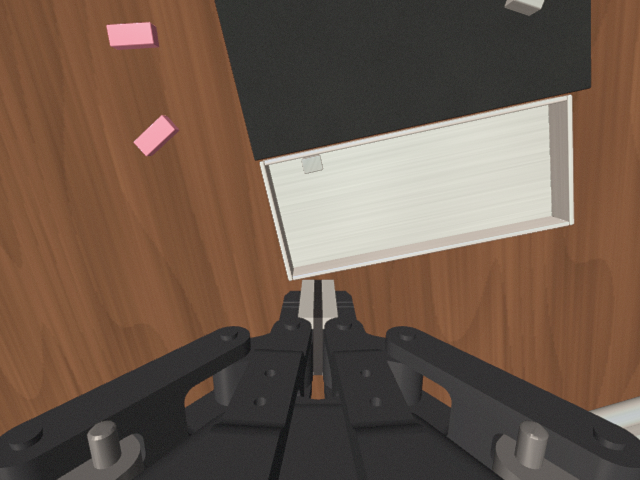

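View pics/s4.png

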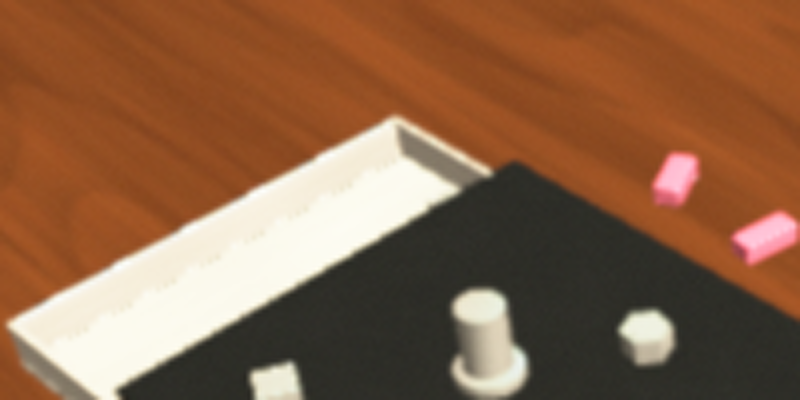

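The strip stands on end inside the tray at (312,164), hard against the near wall. I'll tip it over later. The hex is next.

```bash
python3 -m inch '0 -5.8 0 0 0 0 1; 0 -5.8 0 0 0 0 1; 0 0 0 5 0 46 1; 0 0 0 5 0 46 1; 0 0 0 5 0 46 1; 0 0 0 5 0 46 1; 0 0 0 5 0 46 1; 0 0 0 4 0 45 1; 0 0 0 0 0 0 1'
python3 - <<'E'
from st import *
o,m=st()
d=bot.camera('wrist'); cv2.imwrite('pics/w5.png',d['color'])
bot.camera('wrist')
for n in ['hex_center','bushing','square_center']:
    for r in bot.spot_point(n,'wrist')[:2]: print(n,r['conf'],r['point'],ray(d,*r['point'],.05 if n=='bushing' else .057).round(4))
E
```

```text
clock: 7.15
eef_pos: [0.4868, 0.0236, 0.1835]
tool_rot: [-0.707, -0.02, 0.022, 0.707]
ft_force: [-0.4, -1.2, -0.9]
grip_width: 0.0003
t 7.15 p [0.4868 0.0236 0.1835] xhead 3.4 ydown [-0.004  0.    -1.   ] w 0.0003 F [-0.4 -1.2 -0.9]
hex_center 0.88 [322.2, 277.3] [ 0.4915 -0.0155  0.057 ]
hex_center 0.86 [180.0, 173.0] [0.3789 0.062  0.057 ]
bushing 0.95 [395.5, 319.6] [ 0.5577 -0.0535  0.05  ]
```

View pics/w5.png

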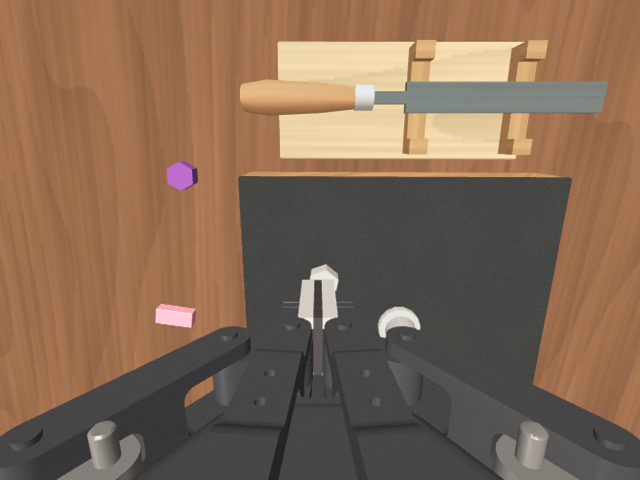

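```bash
python3 -m inch '0 0 0 2 40 0 1; 0 0 0 1.5 45 0 1; 0 0 0 0 32 0 1; 0 0 0 0 11 0 1; 0 0 0 0 0 0 1; 0 0 0 0 0 -12 1; 0 0 0 0 0 -16 1; 0 0 0 0 0 -16 1; 0 0 0 0 0 -16 1; 0 0 0 0 0 -16 1; 0 0 0 0 0 -16 1; 0 0 0 0 0 -16 1'
python3 - <<'E'
from st import *
o,m=st()
d2=bot.camera('scene'); cv2.imwrite('pics/s6.png',cv2.resize(d2['color'][130:280,120:320],None,fx=4,fy=4,interpolation=2))
d=bot.camera('wrist'); cv2.imwrite('pics/w6.png',d['color'])
E
```

```text
clock: 8.9
eef_pos: [0.4977, -0.0884, 0.0573]
tool_rot: [-0.707, -0.019, 0.019, 0.707]
ft_force: [0.4, 0.9, 0.4]
grip_width: 0.0001
t 8.9 p [ 0.4977 -0.0884  0.0573] xhead 3.1 ydown [ 0.  0. -1.] w 0.0001 F [0.4 0.9 0.4]
```

View pics/s6.png

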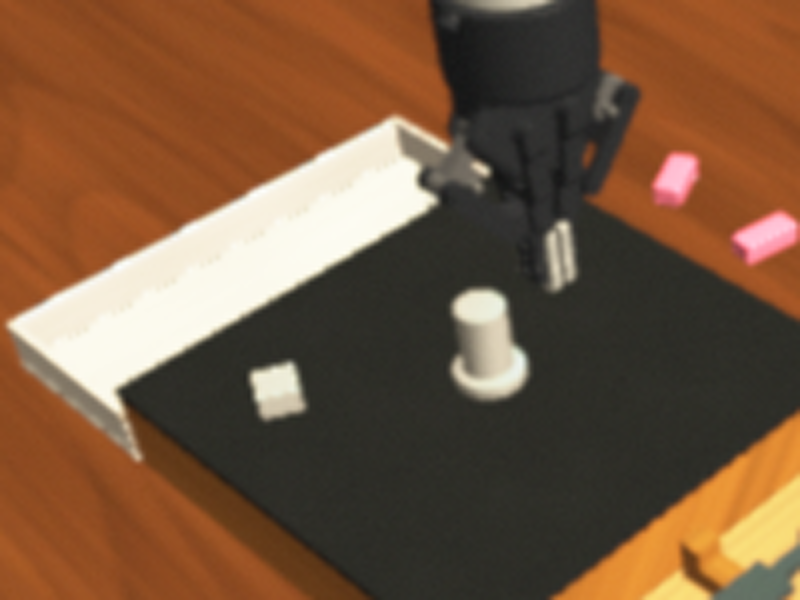

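View pics/w6.png

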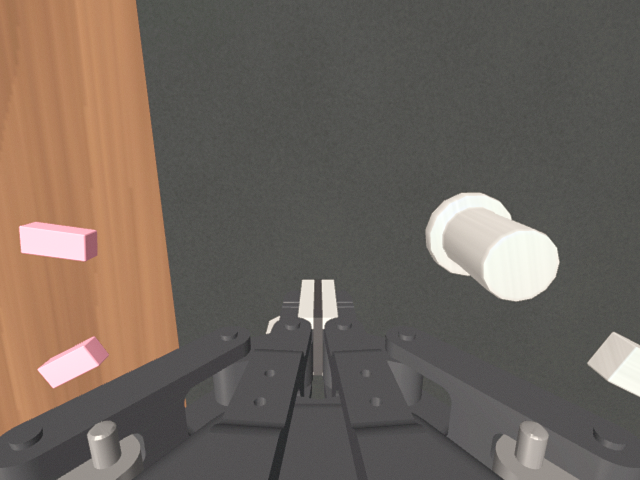

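The hex is slipping off to the −x side; it is just visible at (272,325). The shut fingers are only about 14 mm wide on this face, so I'll back off and re-measure.

```bash
python3 -m inch '0 0 0 0 0 30 1; 0 0 0 0 -40 40 1; 0 0 0 0 -40 0 1;0 0 0 0 0 0 1'
python3 - <<'E'
from st import *
o,m=st()
d=bot.camera('wrist'); cv2.imwrite('pics/w7.png',d['color'])
t=bot.camera('top'); cv2.imwrite('pics/t7.png',cv2.resize(t['color'][120:310,310:570],None,fx=3,fy=3,interpolation=2))
for c,dd in (('wrist',d),('top',t)):
  for n in ['hex_center','bushing']:
    for r in bot.spot_point(n,c)[:3]: print(c,n,r['conf'],r['point'],ray(dd,*r['point'],.05 if n=='bushing' else .057).round(4))
E
```

```text
clock: 9.5
eef_pos: [0.4964, -0.0168, 0.1406]
tool_rot: [0.707, 0.022, -0.017, -0.707]
ft_force: [0.1, -0.6, -0.4]
grip_width: 0.0003
t 9.5 p [ 0.4964 -0.0168  0.1406] xhead 3.2 ydown [ 0.007 -0.    -1.   ] w 0.0003 F [ 0.1 -0.6 -0.4]
wrist hex_center 0.98 [141.2, 126.4] [0.3843 0.0535 0.057 ]
wrist bushing 0.86 [401.5, 302.7] [ 0.5594 -0.0585  0.05  ]
top hex_center 0.47 [342.8, 334.3] [0.3692 0.056  0.057 ]
```

View pics/w7.png

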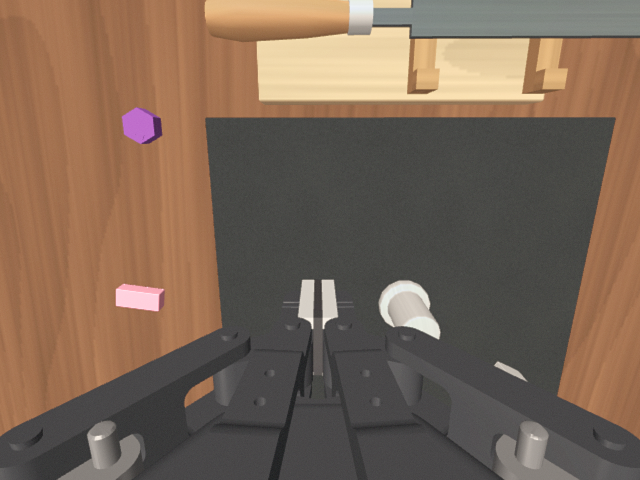

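View pics/t7.png

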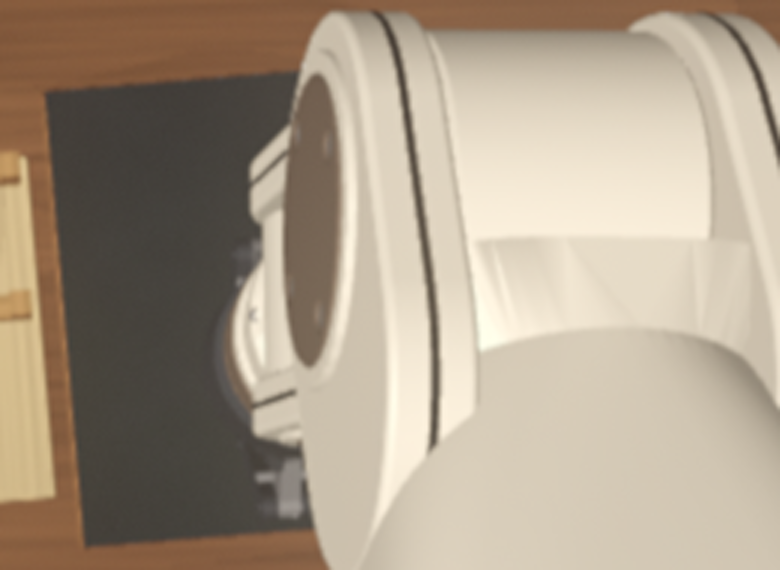

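```bash
python3 -m inch '0 0 0 0 -40 -40 1; 0 0 0 0 -30 -50 1; 0 0 0 0 0 -55 1; 0 0 0 0 0 -55 1; 0 0 0 0 0 0 1'
python3 - <<'E'
from st import *
o,m=st(); print(o['joint_pos'].round(3))
d=bot.camera('wrist'); cv2.imwrite('pics/w8.png',d['color'])
for n in ['hex_center','square_center','strip_center','bushing']:
    for r in bot.spot_point(n,'wrist')[:3]: print(n,r['conf'],r['point'],ray(d,*r['point'],.05 if n=='bushing' else .057).round(4))
E
```

```text
clock: 10.42
eef_pos: [0.5038, -0.2208, 0.2058]
tool_rot: [-0.707, -0.016, 0.017, 0.707]
ft_force: [-0.6, 0.7, 0.5]
grip_width: -0.0003
t 10.43 p [ 0.5038 -0.2208  0.2058] xhead 2.7 ydown [-0.002  0.    -1.   ] w -0.0003 F [-0.6  0.7  0.5]
[-4.130e-01  3.530e-01  9.300e-02  1.312e+00 -1.000e-03  1.111e+00]
hex_center 0.6 [300.8, 85.2] [ 0.4846 -0.1123  0.057 ]
square_center 0.59 [504.3, 101.6] [ 0.6427 -0.1167  0.057 ]
strip_center 0.81 [151.3, 56.4] [ 0.3715 -0.0975  0.057 ]
strip_center 0.61 [292.3, 201.7] [ 0.4806 -0.2027  0.057 ]
strip_center 0.58 [155.0, 146.7] [ 0.3693 -0.1635  0.057 ]
bushing 0.65 [401.1, 14.4] [ 0.5576 -0.0588  0.05  ]
```

View pics/w8.png

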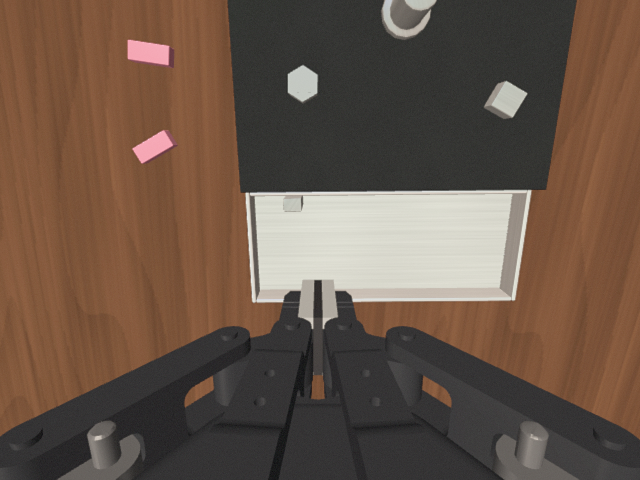

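The hex is at (0.485,−0.112), pixel (302,84), with a vertex facing the push. The strip stands on end at (292,203), right where the hex will drop, so I'll tip the strip over sideways first. I'll locate its top and the tray corner.

```bash
python3 - <<'E'
from st import *
o,m=st()
d=bot.camera('wrist')
for p,z in [((293,198),.04),((284,203),.04),((302,203),.04),((285,211),.004),((247,193),.03),((255,301),.03),((528,192),.03),((241,191),.05),((547,188),.05)]: print(p,z,ray(d,*p,z)[:2].round(4))
i=d['color'][150:320,230:400]; cv2.imwrite('pics/w9.png',cv2.resize(i,None,fx=3.5,fy=3.5,interpolation=2))
E
```

```text
t 10.68 p [ 0.5043 -0.2159  0.2069] xhead 3.1 ydown [-0.001  0.001 -1.   ] w -0.0001 F [-0.   0.5  0.3]
(293, 198) 0.04 [ 0.4804 -0.1975]
(284, 203) 0.04 [ 0.4726 -0.2024]
(302, 203) 0.04 [ 0.4886 -0.2016]
(285, 211) 0.004 [ 0.4707 -0.2166]
(247, 193) 0.03 [ 0.4379 -0.1968]
(255, 301) 0.03 [ 0.446  -0.3036]
(528, 192) 0.03 [ 0.6927 -0.1819]
(241, 191) 0.05 [ 0.4366 -0.1924]
(547, 188) 0.05 [ 0.696  -0.1756]
```

View pics/w9.png

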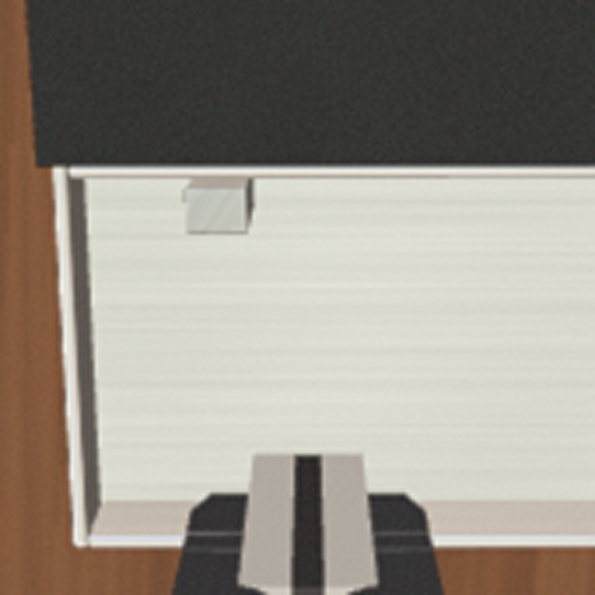

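```bash
python3 -m inch '0 0 0 -49 30 4 1; 0 0 0 0 45 0 1; 0 0 0 0 45 0 1; 0 0 0 0 38 0 1; 0 0 0 0 14 0 1; 0 0 0 0 0 0 1'
python3 - <<'E'
from st import *
st()
E
```

```text
clock: 11.48
eef_pos: [0.4553, -0.215, 0.0351]
tool_rot: [-0.707, -0.019, 0.02, 0.707]
ft_force: [-0.1, 0.5, 0.8]
grip_width: -0.0002
t 11.47 p [ 0.4553 -0.215   0.0351] xhead 3.1 ydown [-0.001  0.001 -1.   ] w -0.0002 F [-0.1  0.5  0.8]
```

```bash
python3 -m inch '0 0 0 8 1 0 1; 0 0 0 8 0 0 1; 0 0 0 8 0 0 1; 0 0 0 8 0 0 1; 0 0 0 8 0 0 1; 0 0 0 0 -40 0 1; 0 0 0 0 -45 -10 1; 0 0 0 0 -45 -10 1; 0 0 0 0 -40 0 1; 0 0 0 0 0 0 1'
python3 - <<'E'
from st import *
st()
d=bot.camera('wrist'); cv2.imwrite('pics/w10.png',d['color'])
E
```

```text
clock: 12.72
eef_pos: [0.4987, -0.2347, 0.2081]
tool_rot: [0.708, 0.021, -0.016, -0.706]
ft_force: [-0.2, -0.2, -1.0]
grip_width: 0.0002
t 12.72 p [ 0.4987 -0.2347  0.2081] xhead 3.0 ydown [ 0.007 -0.003 -1.   ] w 0.0002 F [-0.2 -0.2 -1. ]
```

View pics/w10.png

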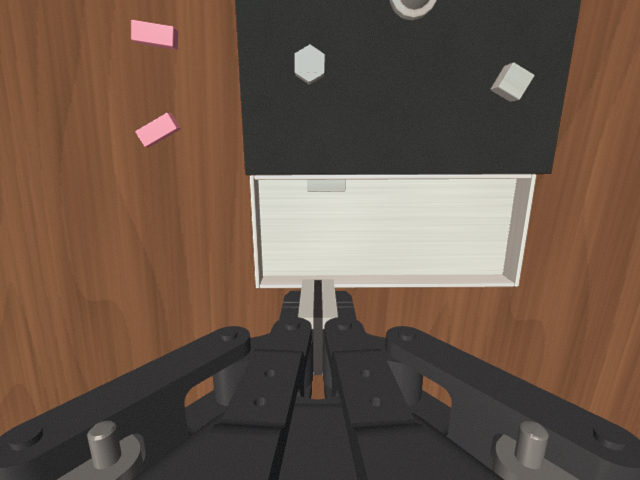

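The strip now lies flat in the tray at (326,185). I'll turn the tool 90° so it pushes with the 22 mm wide face, and go behind the hex.

```bash
python3 -m inch '0 -10 0 0 0 0 1; 0 -10 0 0 0 0 1; 0 -10 0 0 0 0 1; 0 -10 0 0 0 0 1; 0 -10 0 0 0 0 1; 0 -10 0 0 0 0 1; 0 -10 0 0 0 0 1; 0 -10 0 0 0 0 1; 0 -10 0 0 0 0 1; 0 0 0 50 0 3 1; 0 0 0 50 0 3 1; 0 0 0 55 0 0 1'; python3 -m inch '0 0 0 0 0 0 1'
python3 - <<'E'
from st import *
o,m=st(); print(o['joint_pos'].round(2))
d=bot.camera('wrist'); cv2.imwrite('pics/w11.png',d['color'])
for n in ['hex_center','square_center','bushing']:
    for r in bot.spot_point(n,'wrist')[:3]: print(n,r['conf'],r['point'],ray(d,*r['point'],.05 if n=='bushing' else .057).round(4))
E
```

```text
clock: 14.28
eef_pos: [0.4808, -0.0777, 0.2023]
tool_rot: [-0.486, -0.512, 0.514, 0.488]
ft_force: [1.0, 0.7, -0.8]
grip_width: -0.0003
clock: 14.4
eef_pos: [0.4807, -0.0757, 0.2026]
tool_rot: [-0.484, -0.514, 0.515, 0.486]
ft_force: [-0.1, -0.4, -0.3]
grip_width: -0.0002
t 14.4 p [ 0.4807 -0.0757  0.2026] xhead 93.4 ydown [-0.004  0.001 -1.   ] w -0.0002 F [-0.1 -0.4 -0.3]
[-0.16  0.23 -0.08  1.26  0.   -0.22]
hex_center 0.84 [274.9, 228.7] [ 0.4848 -0.111   0.057 ]
hex_center 0.78 [467.6, 89.7] [0.3671 0.0327 0.057 ]
square_center 0.63 [505.2, 287.1] [0.5258 0.0934 0.057 ]
bushing 0.15 [278.2, 227.8] [ 0.4855 -0.1089  0.05  ]
```

View pics/w11.png

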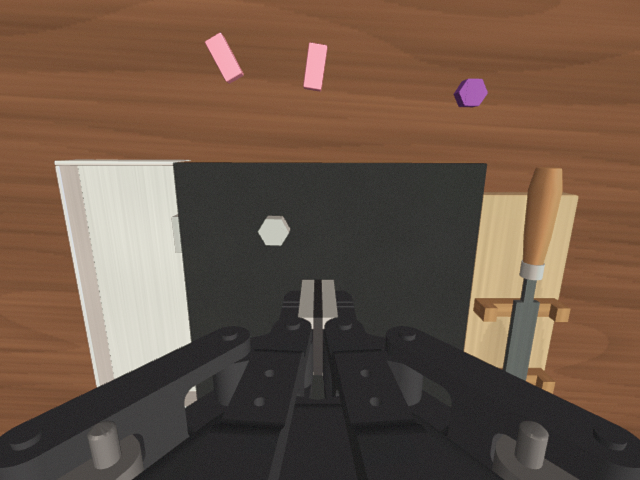

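```bash
python3 -m inch '0 0 0 0 45 -2.4 1; 0 0 0 0 45 0 1; 0 0 0 0 43 0 1; 0 0 0 0 14 0 1; 0 0 0 0 0 0 1; 0 0 0 -9 0 0 1; 0 0 0 -9 0 0 1; 0 0 0 -9 0 0 1; 0 0 0 -12 0 0 1; 0 0 0 -12 0 0 1'
python3 - <<'E'
from st import *
o,m=st()
d=bot.camera('wrist'); cv2.imwrite('pics/w12.png',d['color'])
E
```

```text
clock: 15.85
eef_pos: [0.4874, -0.1308, 0.0575]
tool_rot: [0.487, 0.513, -0.513, -0.486]
ft_force: [-0.3, 0.4, 0.7]
grip_width: 0.0001
t 15.85 p [ 0.4874 -0.1308  0.0575] xhead 93.1 ydown [ 0. -0. -1.] w 0.0001 F [-0.3  0.4  0.7]
```

View pics/w12.png

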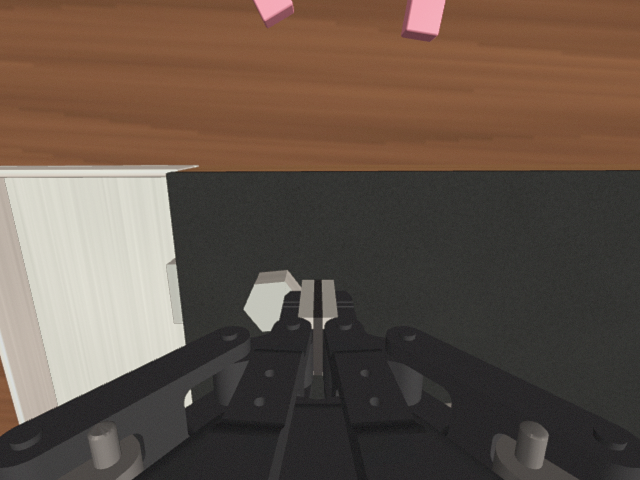

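The hex sits against the wide face, spanning rows 271–332. I'll continue over the edge with a slight centring correction.

```bash
python3 -m inch '0 0 0 -12 0 0.5 1; 0 0 0 -12 0 0.5 1; 0 0 0 -12 0 0.5 1; 0 0 0 -12 0 0 1; 0 0 0 -12 0 0 1; 0 0 0 -12 0 0 1; 0 0 0 -12 0 0 1; 0 0 0 -10 0 0 1; 0 0 0 0 0 0 1;0 0 0 0 -45 0 1; 0 0 0 0 -50 0 1; 0 0 0 0 -50 0 1'
python3 - <<'E'
from st import *
o,m=st()
d=bot.camera('wrist'); cv2.imwrite('pics/w13.png',d['color'])
d2=bot.camera('scene'); cv2.imwrite('pics/s13.png',cv2.resize(d2['color'][130:280,120:320],None,fx=4,fy=4,interpolation=2))
E
```

```text
clock: 17.4
eef_pos: [0.4904, -0.2234, 0.2036]
tool_rot: [-0.486, -0.513, 0.513, 0.487]
ft_force: [0.0, 0.2, -0.1]
grip_width: -0.0002
t 17.4 p [ 0.4904 -0.2234  0.2036] xhead 93.1 ydown [-0.001  0.    -1.   ] w -0.0002 F [ 0.   0.2 -0.1]
```

View pics/w13.png

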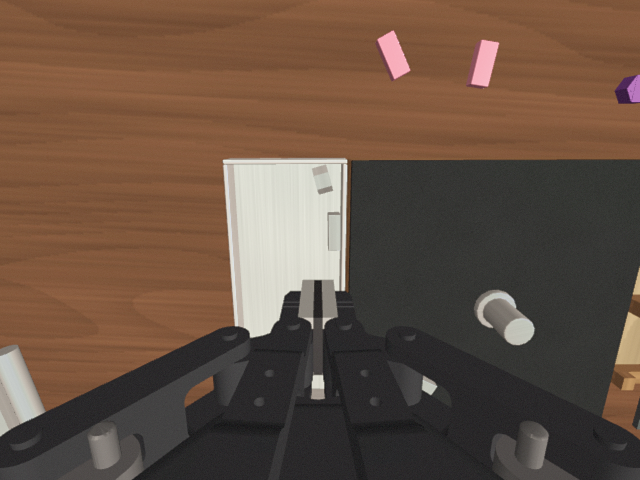

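View pics/s13.png

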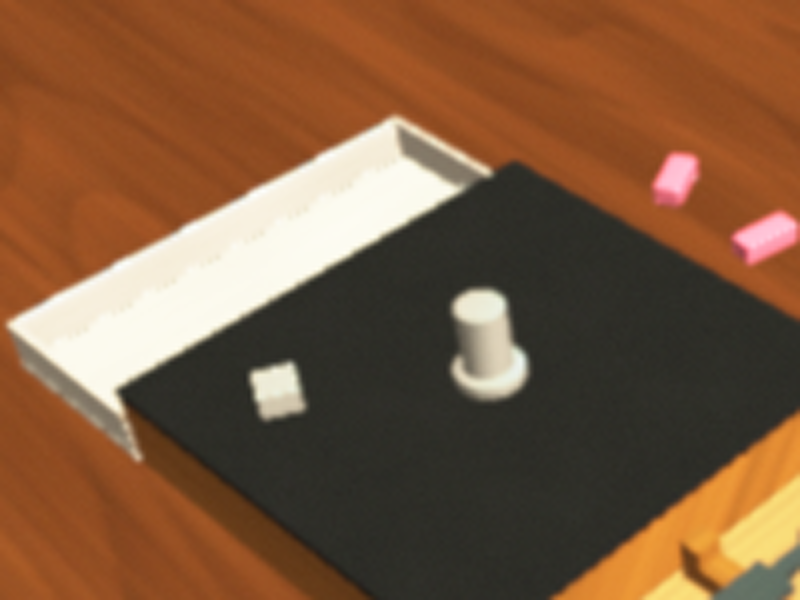

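The hex lies in the tray at (322,180), the strip at (334,232), and the bushing is unmoved. The square is next. I'll align the push with its face.

```bash
python3 -m inch '0 9 0 0 0 0 1; 0 9 0 0 0 0 1; 0 9 0 0 0 0 1; 0 0 0 48 0 -23.5 1; 0 0 0 48 0 -23.5 1; 0 0 0 48 0 -23.5 1; 0 0 0 48 0 -23.5 1; 0 0 0 0 0 0 1'
python3 - <<'E'
from st import *
o,m=st(); print(o['joint_pos'].round(2))
d=bot.camera('wrist'); cv2.imwrite('pics/w14.png',d['color'])
for n in ['square_center','bushing']:
    for r in bot.spot_point(n,'wrist')[:3]: print(n,r['conf'],r['point'],ray(d,*r['point'],.05 if n=='bushing' else .057).round(4))
E
```

```text
clock: 18.5
eef_pos: [0.6562, -0.0829, 0.1997]
tool_rot: [-0.591, -0.387, 0.387, 0.592]
ft_force: [0.1, -1.0, -0.5]
grip_width: -0.0001
t 18.5 p [ 0.6562 -0.0829  0.1997] xhead 66.4 ydown [-0.002  0.001 -1.   ] w -0.0001 F [ 0.1 -1.  -0.5]
[-0.13  0.59  0.45  1.43  0.    0.29]
square_center 0.69 [274.4, 226.8] [ 0.6416 -0.1159  0.057 ]
bushing 0.96 [296.3, 99.5] [ 0.5578 -0.058   0.05  ]
```

View pics/w14.png

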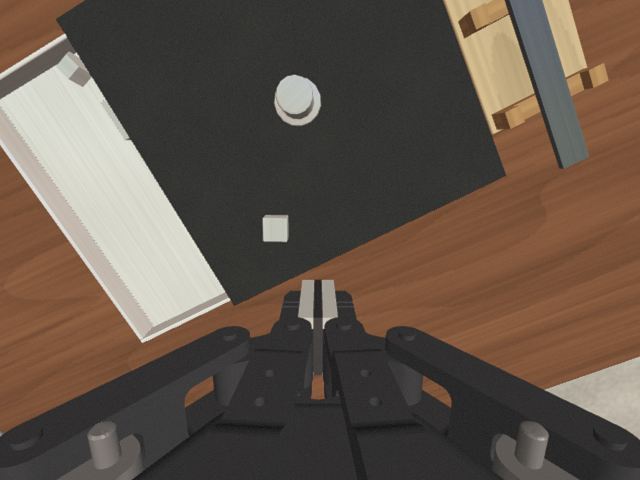

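The square at (275,228) lines up with the tool and is centred on the push line. I'll descend and sweep it.

```bash
python3 -m inch '0 0 0 0 45 0 1; 0 0 0 0 45 0 1; 0 0 0 0 42 0 1; 0 0 0 0 12 0 1; 0 0 0 0 0 0 1; 0 0 0 -10 0 0 1; 0 0 0 -10 0 0 1; 0 0 0 -12 0 0 1; 0 0 0 -12 0 0 1; 0 0 0 -12 0 0 1'
python3 - <<'E'
from st import *
o,m=st()
d=bot.camera('wrist'); cv2.imwrite('pics/w15.png',d['color'])
E
```

```text
clock: 19.9
eef_pos: [0.6315, -0.1386, 0.0585]
tool_rot: [0.593, 0.385, -0.385, -0.593]
ft_force: [0.4, 0.9, 0.9]
grip_width: -0.0004
t 19.9 p [ 0.6315 -0.1386  0.0585] xhead 66.0 ydown [ 0.  0. -1.] w -0.0004 F [0.4 0.9 0.9]
```

View pics/w15.png

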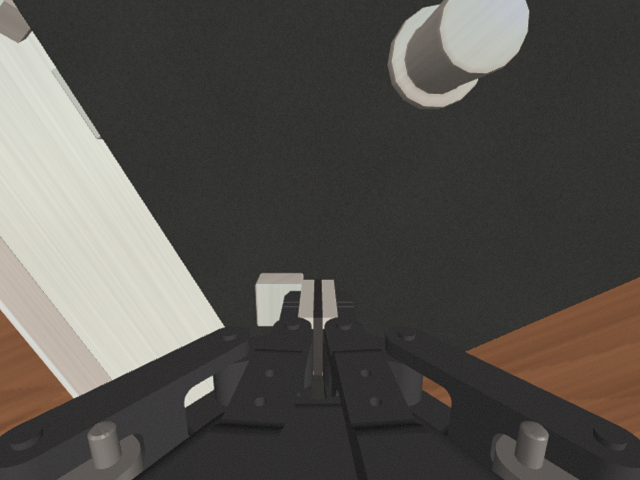

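The square at (278,300) is flush against the fingers, so I'll push on over the edge.

```bash
python3 -m inch '0 0 0 -12 2 0 1; 0 0 0 -12 0 0 1; 0 0 0 -12 0 0 1; 0 0 0 -12 0 0 1; 0 0 0 -12 0 0 1; 0 0 0 -12 0 0 1; 0 0 0 -12 0 0 1; 0 0 0 -10 0 0 1; 0 0 0 0 0 0 1;0 0 0 0 -45 0 1; 0 0 0 0 -50 0 1; 0 0 0 0 -50 0 1'
python3 - <<'E'
from st import *
o,m=st()
d=bot.camera('wrist'); cv2.imwrite('pics/w16.png',d['color'])
d2=bot.camera('scene'); cv2.imwrite('pics/s16.png',cv2.resize(d2['color'][130:280,120:320],None,fx=4,fy=4,interpolation=2))
E
```

```text
clock: 21.45
eef_pos: [0.5937, -0.2231, 0.2027]
tool_rot: [-0.593, -0.386, 0.386, 0.593]
ft_force: [-0.6, -0.7, 0.1]
grip_width: 0.0
t 21.45 p [ 0.5937 -0.2231  0.2027] xhead 66.1 ydown [-0.  0. -1.] w 0.0 F [-0.6 -0.7  0.1]
```

View pics/w16.png

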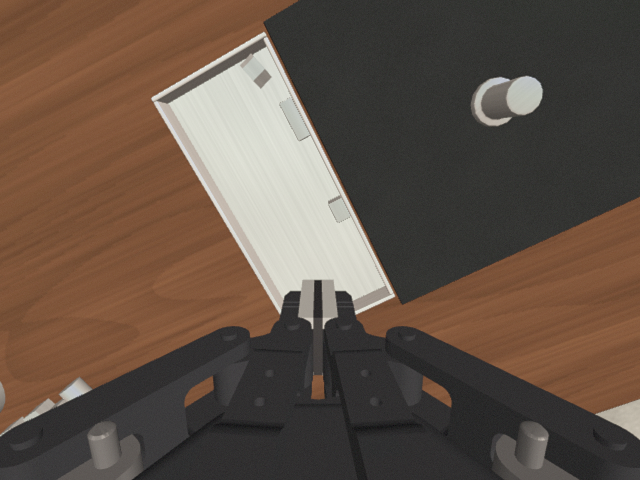

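View pics/s16.png

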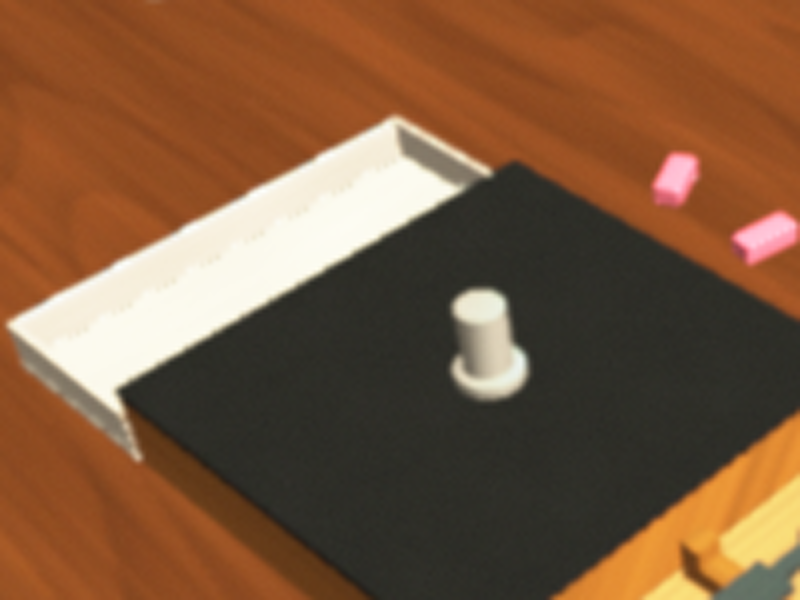

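The wrist view shows all three in the tray: hex at (256,70), strip at (294,118), square at (339,209). Only the bushing is left on the board, in the same place as before. The arm touches nothing.

```bash
python3 -m inch '0 0 0 0 0 0 1; 0 0 0 0 0 0 1; 0 0 0 0 0 0 1; 0 0 0 0 0 0 1'
python3 - <<'E'
from st import *
st()
a=cv2.imread('pics/scene0.png'); b=bot.camera('scene')['color']
df=cv2.absdiff(a,b).max(2)
for n,(l,t,r,bo) in dict(file=(240,230,370,335),jar=(420,345,475,410),bushing=(228,198,258,232)).items(): print(n,df[t:bo,l:r].mean().round(2),df[t:bo,l:r].max())
bot.job_done()
E
```

```text
clock: 22.05
eef_pos: [0.5933, -0.2234, 0.2002]
tool_rot: [-0.592, -0.385, 0.386, 0.593]
ft_force: [-0.9, 0.4, -0.7]
grip_width: 0.0002
t 22.05 p [ 0.5933 -0.2234  0.2002] xhead 66.1 ydown [-0.002  0.001 -1.   ] w 0.0002 F [-0.9  0.4 -0.7]
file 1.34 5
jar 1.5 8
bushing 1.56 75
the job is handed in; nothing more can be done
```

All three offcuts are in the catch tray, pushed there with the closed fingers, and I handed the job in at 22 s of the 72 s allowed.

- **Strip:** it went over first but landed standing on end against the tray's near wall. I tipped it flat inside the tray with the fingers.
- **Hex:** it slipped off the narrow finger face on the first push. I re-measured it and pushed it again with the wider face, and it went over.
- **Square:** it went over in one push, aligned with its face.

**Last checks:** the final wrist picture shows all three pieces in the tray and only the bushing on the board. Compared with the start, the scene picture shows no change at the file or the jar. At the bushing the mean change is also small, but a few pixels differ strongly (peak 75). I put that down to the strip no longer being in the corner of that crop, but did not check it separately. The bushing looked unmoved in the pictures. The arm was clear of everything at hand-in, and the wrist force was about 1 N at every reading I took.

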